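# Move the charged battery pack from the charger to the work lamp

## Task

Take the battery pack off the charger: press the charger's catch pad down so that the pack comes free, then slide it back off the rail. Slide it front first onto the work lamp's rail until the lamp's catch clicks and holds it fully home. Push and press gently, feeling for the click and never ramming a stop, and leave everything else on the bench where it is.

Things in the scene. Friction and masses are not known exactly. Their poses are not given: they have to be found in the camera images.
- pack_center (a point): Battery pack, ribbed grey block 80 mm long, 58 mm high in all, 0.28-0.42 kg; loose, latched on the charger at the start. Point: its centre, 29 mm above its underside. x: long axis, front end to +x, at the start along the charger's x; z up. The body, to be gripped, is 50 mm wide (y), from 8 to 57 mm above the underside; below it two runners, 72 mm wide over all, 10 mm high, go under the rail's lips.
- pack_front (a point): Middle of the pack's front face, 5 mm above its underside, 40 mm ahead of the pack's centre. The front goes onto the rail first. The runners are slick on the rail. Under this end a cross bar, 18 mm long, is what the catch locks behind.
- charger: Battery charger, fixed: a rail on a grey base 170 x 100 mm; behind it (x 78 to 158 mm) a black vented box 66 mm high. Origin: on the bench under the centre of the seated pack. x: the way a pack slides IN; y across, to the left; z up. Rail floor 20 mm above the bench, from x -125 to +45 mm. Pack home at x = 0, where a sprung plunger pushes it outward with 5 N against the catch.
- lamp: Work lamp, fixed: behind its rail (x 85 to 155 mm) a tilted white LED panel in a 176 mm wide metal frame, up to 95 mm high. Rail, catch, plunger, axes and origin as the charger's, but its black end block (catch, plunger, bumper) is clamped up to 15 mm either way along x and this pose does not show where: home lies at x -15 to +15 mm and must be felt.
- charger_lips (a point): Middle of the opening where the charger's steel lips begin, at the height of their top (37 mm above the bench), x = -20 mm. From here to x = +40 mm side walls 75 mm apart with two lips 5 mm thick, 56 mm apart, hold down the pack's runners (12 mm between floor and lips; 92 mm wide outside; lip tips turned up to 41 mm). The pack lifts off only with its centre at x below -75 mm. The lamp's rail is the same.
- lamp_lips (a point): The same point on the lamp's rail. Flared guides 10 mm high, 44 mm long, lead in before it, 100 mm apart at their mouth.
- lamp_mouth (a point): On the lamp rail's floor (20 mm above the bench), x = -88 mm: open floor in front of the guides where the pack can be set down, its centre above this point, before sliding it in. Sliding in, the catch's ramp is met 39 mm before home, the plunger over the last 12 mm (2.6 rising to 5 N); 6 to 10 N in all gets it home, slowly. Let go short of home, it is pushed back out.
- charger_pad (a point): Centre of the top of the charger's catch pad, black, ribbed, 34 mm along the rail by 36 mm across, right of the rail (x 20, y -72 mm), top 36 mm above the bench when up. Pressed straight down it moves 9 mm to a hard stop, lets go after 5 to 6 mm, takes 4 to 7 N. While it is down the plunger pushes the pack out about 12 mm within half a second; after that the catch no longer holds, even with the pad up again.
- charger_catch (a joint): Charger catch travel in m: 0 up, grows as it is pressed, 0.009 at the stop.
- lamp_catch (a joint): Lamp catch travel in m: 0 up; the pack presses it to 0.004-0.005 while it slides over; near 0 again once latched. Its pad looks like the charger's.
- lamp_plunger (a joint): Lamp plunger travel in m: 0 free, about 0.012 with the pack latched at home, 0.0135 where the bumper is met.
- lamp_bumper (a joint): Squeeze of the lamp's rubber bumper, the end stop on the end block, in m: the pack meets it 1.5 mm past home; 6 N per mm, on top of plunger and friction. A gentle push of 12 to 15 N in all squeezes it up to 0.001; over 0.0015 (some 19 N in all) it is being rammed.
- idler_mid (a point): Bystander: black idler wheel, 68 mm across, 26 mm high, lying flat. Centre.
- bearing_mid (a point): Bystander: steel bearing ring, 42 mm across, 14 mm high. Centre.
- jar_mid (a point): Bystander: glass jar, 64 mm across, 85 mm high. Centre.
- can_mid (a point): Bystander: tin can, 68 mm across, 110 mm high. Centre.
- socket_mid (a point): Bystander: upright steel socket, 26 mm across, 32 mm high. Centre.
- wrench_grip (a point): Bystander: wrench lying on the bench near the robot. Its grip.
- driver_grip (a point): Bystander: screwdriver lying on the bench. Its grip.
Things that resemble listed ones, but are neither listed nor needed, are in the scene too. What is shaped like the part that bears pack_center but brown is not meant.

How it is judged:
By the outcome, as a careful person would: the job done as asked, in the order asked, and still so for the second after the job is handed in, with the robot touching nothing.
It also fails if it takes over 59 s, if anything falls off the work surface, if the arm or the gripper's body presses on something with over 40 N, if the wrist force passes 120 N, or if a joint passes its speed limit or range.

## Robot

A 6-joint arm with a two-finger parallel gripper is mounted at the origin on the work surface. World frame = base frame: x ahead of the robot, y to its left, z up, the work surface at z = 0. Lengths are in m, angles in degrees, forces in N, time in s.
With the tool pointing down it reaches from about 0.375 to 0.9 m from the base axis. Payload 3.1 kg.
Tool frame: the origin (TCP) lies between the finger pads; the fingertips stand 19 mm ahead of it and the grasp point (between the pads) is the TCP; z points along the fingers, x is the direction in which the jaws open and shut, and the axes are right-handed (so a half turn about z gives the same grasp; the last joint's range is limited). The gripper opens to 87 mm and grips with 3 to 60 N. Pads are 19 mm wide; open, the fingers measure 117 mm over their backs; the gripper's body (75 mm by 190 mm) begins 51 mm behind the grasp point.
Start: joints at [-87.233, 30.224, 82.088, -0, 67.689, -10.227], TCP at [0.141, -0.609, 0.242] pointing down, gripper open.
Joint ranges: [-176.69, 176.69], [-43.24, 126.21], [12.49, 139.97], [-82, 262], [0, 151.66], [-163.58, 163.58]. Speed limits (degrees/s): [159.86, 159.86, 180, 180, 180, 180].

## Interface

Orientations are given as a 3x3 rotation matrix whose columns are the frame's x, y, z axes.
In Python, from rig import read_state, capture, camera_info, hand_in, spot_in, silhouettes gives the robot as it stands.
- The arm moves only by the shell command python3 -m jog 'ROWS'. ROWS is text: rows parted by semicolons, each of 7 numbers parted by spaces: the shift along the tool's x, y, z in m, then the turn, a rotation vector about the tool's x, y, z in degrees, then the opening, from 0 (shut) to 1 (fully open). A call has 1 to 8 rows; each row is the pose to reach, as a shift and turn from the pose commanded when the call began, along the tool's axes at that moment; what a row does not reach only later rows make up. A row lasts 1/8 s, in which the tool goes at most 62.5 mm and 10.7 degrees, less where a joint would pass 70% of its speed; a pose out of reach is approached as far as the arm can. A call with a gripper value outside its range is refused whole. The fingers move at their own pace and stop on an object; the grip force is fixed at half the most. Time passes only in rows, so rows that repeat a pose let the fingers close. It gives the time, the measured TCP pose, the force and the opening at its end, in the units of the state.
- read_state(): the state, without advancing time (a new reading comes with each control period).
- capture(name): name is "scene" or "top"; returns (picture, depth): 420x560x3 uint8, red, green, blue; 420x560 float32, m along the optical axis (not along the pixel's ray), 0 where there is no reading.
- camera_info(name): a dict with "vfov" (degrees; the focal length in pixels is half the picture's height over the tangent of half this angle, whatever the lens; pixels are square), "cx", "cy" (the principal point, pixels), "R" (3x3) and "t" (3): a world point X has camera coordinates R X + t. Camera axes: x right, y down, z forward; pixel columns grow to the right and rows downward; lengths in m; the calibration is good to about 2 mm. A picture is of the moment at which its call begins. camera_info takes no time and is no camera call.
- hand_in(): hands the job in, once; it reports no verdict.
Trained networks look in the newest picture that a camera, given by its name, has taken for a name from the list of things; names that differ only in an ending like _2 or _b are one class to them, and where a whole thing is asked for, a point or a joint stands for the part that bears it (a point fixed in the world has none). Each returns a list of dicts, best first, with "score" (0 to 1); they miss things now and then, are a little off and sometimes report something else, mostly with a low value. They report only what shows in the picture. A call takes as long as a camera call. They do not tell look-alikes from the thing itself.
- spot_in(label, camera): "centre" ([x, y, z] in m, in world coordinates, good to about 4 mm: the middle of the surface that is visible of it).
- silhouettes(label, camera): "region" (420x560 bool, what is visible of it).
The state is a dict: "time_s": time; "joint_positions": joint angles; "qvel": joint speeds; "tau": joint torques, N m; "position": TCP position; "tcp_rot": TCP orientation; "force": force on the tool from outside, world axes, zero at the start; "moment": the same for the moment, N m; "opening": opening from 0.0 (shut) to 1.0 (fully open).
Only numpy, scipy, OpenCV 4.12 (cv2) and the standard library are available. Lean on these libraries where they do the work, as an engineer would, in place of code of your own. Each camera call takes 0.05 s, during which the arm holds its last target.

## Working session

There is one attempt and no reset: what is moved stays moved. The work goes in short steps, Python scripts to look and compute and a shell command to move; the robot and the scene stay as the last step left them, time stands still between calls to the robot, and variables do not carry over. Pictures are saved under pics/ and viewed, and the job is handed in when it is done.

```bash
ls; mkdir -p pics
python3 - <<'E'
from rig import *
import cv2,numpy as np
for c in ("scene","top"):
    im,d=capture(c); cv2.imwrite(f"pics/{c}0.png",cv2.cvtColor(im,cv2.COLOR_RGB2BGR)); np.save(f"{c}0.npy",d)
    print(c,camera_info(c))
s=read_state();print({k:np.round(v,3).tolist() for k,v in s.items()})
E
```

```text
pics
scene {'vfov': 47.427722027092855, 'cx': 281.22361137512934, 'cy': 203.02929052072164, 'R': array([[-0.4770972 ,  0.87868985, -0.01680518],
       [ 0.71657164,  0.37785967, -0.58629953],
       [-0.50882545, -0.29176398, -0.80992002]]), 't': array([ 0.20237987, -0.27674331,  1.52646729])}
top {'vfov': 57.11317335310503, 'cx': 276.4791786917482, 'cy': 205.82460771813916, 'R': array([[ 0.02715212, -0.99961912,  0.00493701],
       [-0.99680072, -0.02744631, -0.07506678],
       [ 0.07517369, -0.002883  , -0.99716629]]), 't': array([-0.01583983,  0.47344694,  0.89497514])}
{'time_s': 0.1, 'joint_positions': [-87.234, 30.272, 82.149, -0.0, 67.686, -10.228], 'qvel': [0.013, -0.035, -0.236, -0.032, 0.036, 0.057], 'tau': [-0.0, -44.099, -17.715, 0.063, 0.053, -0.0], 'position': [0.141, -0.608, 0.241], 'tcp_rot': [[0.225, -0.974, -0.0], [-0.974, -0.225, 0.002], [-0.002, -0.0, -1.0]], 'force': [-0.535, -0.007, -0.433], 'moment': [0.006, -0.037, -0.019], 'opening': 1.0}
```

View pics/scene0.png

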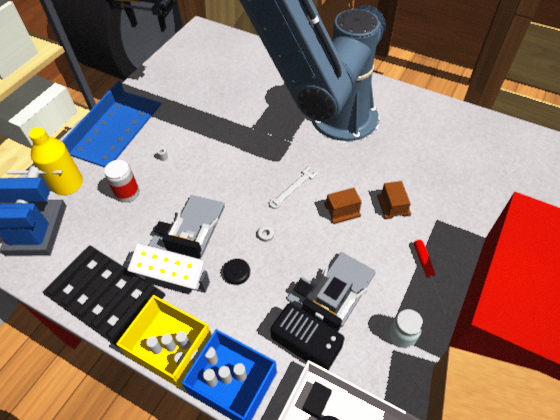

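View pics/top0.png

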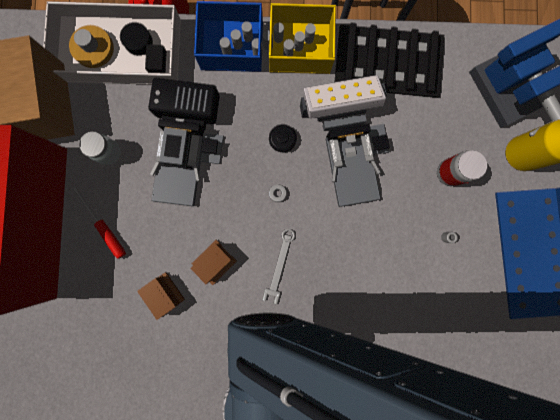

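The scene picture shows the grey pack in the charger at about (333,288), with the vented box at (308,335). The lamp rail is at (195,225) with its panel at (167,265). Two brown look-alike blocks sit at (344,205) and (396,198). In the top view the grey pack is at (178,148), its pad at (213,148), the lamp rail at (355,165) and the brown blocks at (160,295) and (213,262). I choose the grey one on the charger.

```bash
cat > h.py <<'E'
import numpy as np,cv2
from rig import *
def f(ci): return 210/np.tan(np.radians(ci['vfov']/2))
def world(c,d):
    ci=camera_info(c);F=f(ci);v,u=np.mgrid[0:420,0:560]
    P=np.stack([(u-ci['cx'])/F*d,(v-ci['cy'])/F*d,d],-1)
    return (P-ci['t'])@ci['R']
def proj(c,X):
    ci=camera_info(c);F=f(ci);p=np.asarray(X)@ci['R'].T+ci['t']
    return np.stack([p[...,0]/p[...,2]*F+ci['cx'],p[...,1]/p[...,2]*F+ci['cy']],-1)
E
python3 - <<'E'
from h import *
for c in ("scene","top"):
    im=cv2.imread(f"pics/{c}0.png")
    for n,b in (dict(ch=(140,70,240,215),la=(295,70,400,215)) if c=="top" else dict(ch=(265,240,385,370),la=(120,185,235,300))).items():
        cv2.imwrite(f"pics/{c}_{n}.png",cv2.resize(im[b[1]:b[3],b[0]:b[2]],None,fx=4,fy=4,interpolation=cv2.INTER_CUBIC))
for l in ["pack_center","charger","lamp","charger_pad","charger_catch","lamp_catch","pack_front","idler_mid","jar_mid","can_mid"]:
    for c in ("scene","top"):
        print(l,c,[(np.round(r['centre'],3).tolist(),round(r['score'],2)) for r in spot_in(l,c)][:4])
print(read_state()['time_s'])
E
```

```text
pack_center scene [([0.606, 0.24, 0.076], 0.83), ([0.271, 0.26, 0.051], 0.8), ([0.349, 0.151, 0.055], 0.78), ([0.68, 0.227, 0.059], 0.52)]
pack_center top [([0.59, 0.228, 0.077], 0.91), ([0.259, 0.251, 0.054], 0.87), ([0.338, 0.134, 0.06], 0.77), ([0.648, 0.213, 0.04], 0.67)]
charger scene [([0.68, 0.229, 0.059], 0.7), ([0.641, -0.005, 0.021], 0.38), ([0.673, -0.163, 0.041], 0.3)]
charger top [([0.645, 0.216, 0.04], 0.74)]
lamp scene [([0.673, -0.164, 0.041], 0.66)]
lamp top [([0.65, -0.17, 0.038], 0.88), ([0.594, 0.224, 0.076], 0.34)]
charger_pad scene [([0.612, 0.168, 0.037], 0.46)]
charger_pad top [([0.611, 0.158, 0.038], 0.56)]
charger_catch scene [([0.608, 0.161, 0.041], 0.77), ([0.678, 0.225, 0.05], 0.4)]
charger_catch top [([0.609, 0.157, 0.038], 0.68), ([0.592, 0.224, 0.077], 0.59)]
lamp_catch scene [([0.624, -0.23, 0.038], 0.57), ([0.511, -0.004, 0.012], 0.19)]
lamp_catch top [([0.628, -0.24, 0.037], 0.78), ([0.319, -0.013, 0.007], 0.67)]
pack_front scene [([0.602, 0.237, 0.078], 0.93), ([0.273, 0.262, 0.051], 0.79), ([0.352, 0.146, 0.054], 0.66), ([0.676, -0.163, 0.043], 0.28)]
pack_front top [([0.341, 0.139, 0.057], 0.84), ([0.259, 0.247, 0.058], 0.66)]
idler_mid scene [([0.644, -0.008, 0.018], 0.64), ([0.608, 0.165, 0.038], 0.24)]
idler_mid top [([0.634, -0.013, 0.024], 0.59)]
jar_mid scene [([0.612, 0.411, 0.082], 0.81), ([0.397, 0.396, 0.023], 0.64)]
jar_mid top [([0.595, 0.396, 0.083], 0.75)]
can_mid scene [([0.575, -0.4, 0.083], 0.92)]
can_mid top [([0.563, -0.406, 0.102], 0.95)]
1.1
```

View pics/top_ch.png

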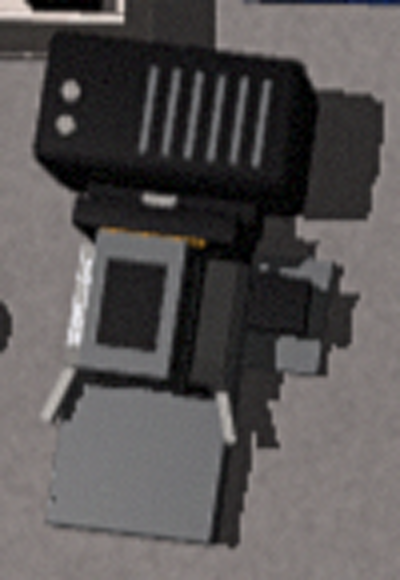

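View pics/top_la.png

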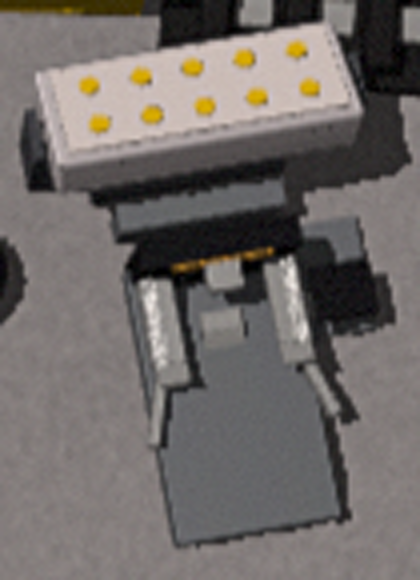

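Run:
```python
from h import *
# height maps, level rects
for c in ("top","scene"):
    P=world(c,np.load(f"{c}0.npy"))
    if c=="top":
        np.save("Ptop.npy",P)
    def plane(m,n):
        q=P[m]; 
        if len(q)<8: print(n,"few",len(q));return
        r=cv2.minAreaRect(q[:,:2].astype(np.float32)*1000)
        print(c,n,len(q),np.round(q.mean(0),4),"z med",np.round(np.median(q[:,2]),4),"rect",np.round(r[0],1),np.round(r[1],1),round(r[2],2))
    X,Y,Z=P[...,0],P[...,1],P[...,2]
    inch=(X>.4)&(X<.8)&(Y>.12)&(Y<.32)
    plane(inch&(X<.66)&(Z>.071)&(Z<.085),"packtop")
    plane(inch&(X>.62)&(Z>.060)&(Z<.071),"boxtop")
    plane(inch&(X<.56)&(Z>.014)&(Z<.026),"floor")
    plane(inch&(Y<.19)&(X<.65)&(Z>.031)&(Z<.041),"pad")
    inl=(X>.4)&(X<.8)&(Y>-.29)&(Y<-.05)
    plane(inl&(X<.56)&(Z>.014)&(Z<.026),"lfloor")
    plane(inl&(Y<-.215)&(X<.68)&(Z>.03)&(Z<.041),"lpad")
    plane((X>.3)&(X<.45)&(Y>-.2)&(Y<-.05)&(abs(Z)<.01),"bench")
```

```text
top packtop 807 [0.5982 0.2321 0.0781] z med 0.0782 rect [598.8 232.9] [51.3 78.1] 84.71
top boxtop 2283 [0.7124 0.2213 0.0662] z med 0.0666 rect [713.8 239.3] [191.8 140.6] 61.65
top floor 1505 [0.5155 0.2398 0.0208] z med 0.0208 rect [516.1 237.3] [110.3  89.7] 87.45
top pad 308 [0.6069 0.1662 0.0365] z med 0.0368 rect [588.2 165.3] [ 49.2 120.6] 89.95
top lfloor 1293 [ 0.5229 -0.1893  0.0206] z med 0.0207 rect [ 526.7 -188.6] [ 80.9 105.7] 11.96
top lpad 307 [ 0.6199 -0.2375  0.0363] z med 0.0367 rect [ 604.2 -239.8] [90.8 48.5] 0.4
top bench 3927 [ 0.3743 -0.1249  0.0006] z med 0.0006 rect [ 375. -125.] [149.9 149.9] 89.98
scene packtop 707 [0.6003 0.2352 0.0761] z med 0.076 rect [598.4 234.7] [51.1 81.6] 84.86
scene boxtop 2353 [0.716  0.2263 0.0648] z med 0.0648 rect [719.6 226.1] [168.8 160.3] 24.9
scene floor 959 [0.509  0.246  0.0188] z med 0.0188 rect [514.5 245.9] [108.5  83.5] 84.78
scene pad 212 [0.6121 0.1643 0.035 ] z med 0.0349 rect [583.4 166.4] [99.5 46.9] 0.13
scene lfloor 778 [ 0.5243 -0.1867  0.0188] z med 0.0188 rect [ 524.4 -186.3] [ 79.4 108.3] 8.35
scene lpad 181 [ 0.6255 -0.237   0.0347] z med 0.0345 rect [ 604.6 -238. ] [45.8 92.1] 88.52
scene bench 2145 [ 0.3771 -0.1238 -0.0014] z med -0.0014 rect [ 375. -125.] [149.9 150. ] 89.99
```

The crops confirm the grey pack with its black top seated in the charger, at crop (130,305). The pad is right of it at crop (280,300), and the lamp rail is empty. Next I fit the poses more accurately.

```bash
cat > fit.py <<'E'
from h import *
from scipy.optimize import minimize
from scipy.ndimage import map_coordinates
# fit (x0,y0,yaw) : floor rectangle mask from depth (rail-local x -125..-66, width W) 
def fit(c,g,W):
    P=world(c,np.load(f"{c}0.npy")); off=np.median(P[(P[...,0]>.3)&(P[...,0]<.45)&(P[...,1]>-.2)&(P[...,1]<-.05)][:,2])
    P=P-[0,0,off]
    m=(abs(P[...,2]-.02)<.006)
    def cost(p,W=W):
        ca,sa=np.cos(p[2]),np.sin(p[2])
        # predicted floor polygon in pixels, soft coverage
        poly=np.array([[-.125,-p[3]/2],[-.125,p[3]/2],[-.066,p[3]/2],[-.066,-p[3]/2]])
        w=np.c_[p[0]+ca*poly[:,0]-sa*poly[:,1],p[1]+sa*poly[:,0]+ca*poly[:,1],np.full(4,.02+off)]
        px=proj(c,w)
        S=8
        img=np.zeros((420*S,560*S),np.uint8) if False else None
        lo=np.floor(px.min(0)-8).astype(int);hi=np.ceil(px.max(0)+8).astype(int)
        sz=(hi-lo)*S
        im=np.zeros((sz[1],sz[0]),np.uint8)
        cv2.fillPoly(im,[np.round(((px-lo+.5)*S)*16).astype(np.int32)],255,shift=4)
        cov=cv2.resize(im,(hi[0]-lo[0],hi[1]-lo[1]),interpolation=cv2.INTER_AREA)/255.
        mm=m[lo[1]:hi[1],lo[0]:hi[0]].astype(float)
        # ignore region beyond -66 (continuation)
        loc=P[lo[1]:hi[1],lo[0]:hi[0],:2]-p[:2]
        lx=loc@[ca,sa]
        wt=(lx<-.068)
        return (((cov-mm)**2)*wt).sum()
    best=None
    for dx in (-.006,0,.006):
        r=minimize(cost,[g[0]+dx,g[1],g[2],W],method="Nelder-Mead",options=dict(initial_simplex=np.array([[g[0]+dx,g[1],g[2],W]]+[[g[0]+dx+(.006 if i==0 else 0),g[1]+(.006 if i==1 else 0),g[2]+(.05 if i==2 else 0),W+(.006 if i==3 else 0)] for i in range(4)]),maxiter=800))
        if best is None or r.fun<best.fun: best=r
    return best
for n,g in dict(ch=(.5986,.2335,np.radians(-5.2)),la=(.62,-.17,np.radians(9))).items():
    for c in ("top","scene"):
        r=fit(c,g,.092); print(n,c,np.round(r.x[:2],4),round(np.degrees(r.x[2]),2),round(r.x[3],4),round(r.fun,2))
E
python3 fit.py
```

```text
ch top [0.5982 0.233 ] -4.82 0.0998 13.65
ch scene [0.5989 0.2348] -5.61 0.0997 7.17
la top [ 0.6101 -0.1729] 11.82 0.0993 10.62
la scene [ 0.6112 -0.1698] 12.19 0.1 10.53
```

Run:
```python
from h import *
T=dict(ch=(.5986,.2337,-5.2),la=(.6106,-.1715,12.0))
def W(t,p):
    a=np.radians(t[2]);p=np.asarray(p,float);return np.c_[t[0]+np.cos(a)*p[:,0]-np.sin(a)*p[:,1],t[1]+np.sin(a)*p[:,0]+np.cos(a)*p[:,1],p[:,2]]
for c in ("top","scene"):
    im=cv2.imread(f"pics/{c}0.png");tiles=[]
    for n,t in T.items():
        S=4;big=cv2.resize(im,None,fx=S,fy=S,interpolation=cv2.INTER_CUBIC)
        def poly(p,col,cl=True):
            q=proj(c,W(t,p));cv2.polylines(big,[np.round((q+.5)*S).astype(np.int32)],cl,col,1)
        B=.001
        poly([(-.125,-.05,.02),(-.125,.05,.02),(.045,.05,.02),(.045,-.05,.02)],(0,255,0))
        for s in (1,-1): poly([(-.02,s*.028,.037),(.04,s*.028,.037),(.04,s*.046,.037),(-.02,s*.046,.037)],(0,0,255))
        poly([(.003,-.054,.036),(.037,-.054,.036),(.037,-.09,.036),(.003,-.09,.036)],(255,0,255))
        if n=="ch": poly([(-.04,-.025,.077),(.04,-.025,.077),(.04,.025,.077),(-.04,.025,.077)],(255,255,0))
        ctr=(proj(c,W(t,[(-.02,-.01,.03)]))[0]*S).astype(int)
        tiles.append(big[ctr[1]-200:ctr[1]+200,ctr[0]-190:ctr[0]+190])
    cv2.imwrite(f"pics/ov_{c}.png",np.hstack(tiles))
t=T['ch'];print(W(t,[(.02,-.072,.036)]))
```

```text
[[0.61199214 0.16018367 0.036     ]]
```

View pics/ov_top.png

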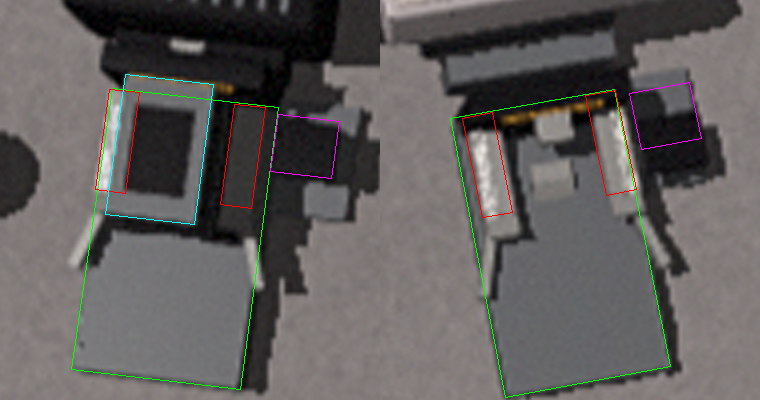

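View pics/ov_scene.png

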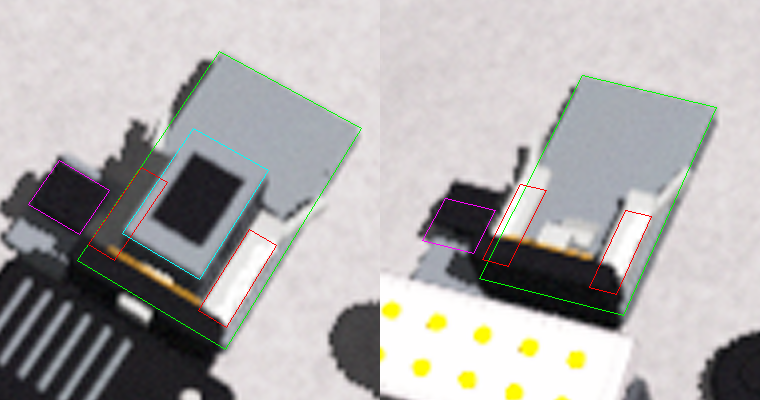

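The charger fit agrees in both views: the pack outline, lips and pad lie within about 2 mm. The lamp rail's front fits too, and its end block looks clamped about 7–10 mm toward −x. Now I move over the pad with the fingers shut.

```bash
python3 -m jog '-0.32 -0.316 0 0 0 9 0; -0.32 -0.316 0 0 0 9 0; -0.32 -0.316 0 0 0 9 0; -0.642 -0.632 0 0 0 18.2 0; -0.642 -0.632 0 0 0 18.2 0; -0.642 -0.632 0 0 0 18.2 0; -0.642 -0.632 0 0 0 18.2 0; -0.642 -0.632 0 0 0 18.2 0'
```

```text
time_s: 2.1
position: [0.4034, -0.1815, 0.242]
tcp_rot: [[-0.091, -0.996, 0.001], [-0.996, 0.091, -0.001], [0.001, -0.001, -1.0]]
force: [1.3, -0.7, 0.0]
opening: 0.17
```

```bash
python3 -m jog '-0.359 -0.177 0 0 0 0 0; -0.359 -0.177 0 0 0 0 0; -0.359 -0.177 0 0 0 0 0; -0.359 -0.177 0 0 0 0 0; -0.359 -0.177 0.03 0 0 0 0; -0.359 -0.177 0.08 0 0 0 0; -0.359 -0.177 0.14 0 0 0 0; -0.359 -0.177 0.14 0 0 0 0'; python3 -m jog '0 0 0 0 0 0 0'
```

```text
time_s: 3.1
position: [0.6104, 0.1601, 0.0986]
tcp_rot: [[-0.089, -0.996, -0.003], [-0.996, 0.089, -0.0], [0.0, 0.003, -1.0]]
force: [-0.8, -1.1, 1.2]
opening: 0.004
time_s: 3.22
position: [0.6093, 0.1592, 0.0985]
tcp_rot: [[-0.089, -0.996, -0.006], [-0.996, 0.089, -0.0], [0.001, 0.006, -1.0]]
force: [-0.5, -0.1, 0.1]
opening: 0.004
```

```bash
python3 -m jog '0 -0.002 0.03 0 0 0 0; 0 -0.002 0.036 0 0 0 0; 0 -0.002 0.036 0 0 0 0'; python3 -m jog '0 0 0.002 0 0 0 0; 0 0 0.004 0 0 0 0';python3 -m jog '0 0 0.001 0 0 0 0; 0 0 0.002 0 0 0 0'
```

```text
time_s: 3.6
position: [0.6136, 0.1578, 0.0668]
tcp_rot: [[-0.091, -0.996, 0.001], [-0.996, 0.091, 0.0], [-0.0, -0.001, -1.0]]
force: [-0.1, -0.7, 0.5]
opening: 0.006
time_s: 3.85
position: [0.6138, 0.1582, 0.0627]
tcp_rot: [[-0.091, -0.996, 0.002], [-0.996, 0.091, 0.0], [-0.0, -0.002, -1.0]]
force: [0.6, -0.7, 0.0]
opening: 0.005
time_s: 4.1
position: [0.6132, 0.1583, 0.0596]
tcp_rot: [[-0.091, -0.996, 0.0], [-0.996, 0.091, 0.0], [-0.0, -0.0, -1.0]]
force: [-0.0, 0.3, 0.5]
opening: 0.007
```

Run:
```python
from h import *
s=read_state();print(s['force'],s['position'])
for c in ("top","scene"):
    im,d=capture(c);cv2.imwrite(f"pics/{c}1.png",cv2.cvtColor(im,cv2.COLOR_RGB2BGR))
    u=proj(c,np.array([.60,.19,.05])).astype(int)
    cv2.imwrite(f"pics/{c}1c.png",cv2.resize(cv2.cvtColor(im,cv2.COLOR_RGB2BGR)[max(0,u[1]-70):u[1]+70,u[0]-80:u[0]+80],None,fx=4,fy=4))
```

```text
[-0.04053617  0.33194848  0.53781294] [0.61323029 0.15833246 0.05963765]
```

View pics/scene1c.png

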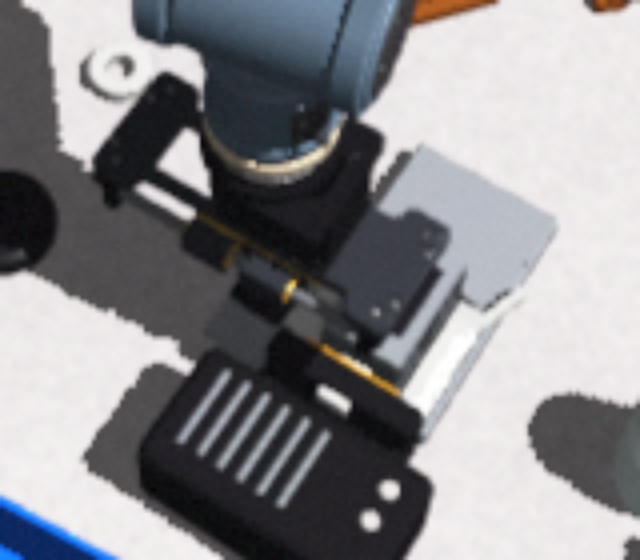

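The gripper is over the pad, with its body well above the pack (crop 385,270). I continue down in small steps.

```bash
python3 -m jog '0 0 0.001 0 0 0 0; 0 0 0.002 0 0 0 0';python3 -m jog '0 0 0.001 0 0 0 0; 0 0 0.002 0 0 0 0'; python3 -m jog '0 0 0.001 0 0 0 0'
```

```text
time_s: 4.45
position: [0.6132, 0.1583, 0.0575]
tcp_rot: [[-0.091, -0.996, -0.0], [-0.996, 0.091, -0.0], [0.0, 0.0, -1.0]]
force: [0.7, -0.1, -0.3]
opening: 0.011
time_s: 4.7
position: [0.6132, 0.1582, 0.0555]
tcp_rot: [[-0.091, -0.996, -0.0], [-0.996, 0.091, -0.0], [0.0, 0.0, -1.0]]
force: [-0.4, -1.8, 1.7]
opening: 0.003
time_s: 4.82
position: [0.6132, 0.1583, 0.0548]
tcp_rot: [[-0.091, -0.996, 0.0], [-0.996, 0.091, -0.0], [0.0, -0.0, -1.0]]
force: [-1.0, 0.0, 4.3]
opening: 0.008
```

```bash
python3 -m jog '0 0 0.001 0 0 0 0; 0 0 0.002 0 0 0 0'; python3 -m jog '0 0 0.001 0 0 0 0; 0 0 0.002 0 0 0 0'; python3 -m jog '0 0 0.001 0 0 0 0'
```

```text
time_s: 5.08
position: [0.6133, 0.1583, 0.0528]
tcp_rot: [[-0.091, -0.996, 0.0], [-0.996, 0.091, -0.0], [0.0, -0.0, -1.0]]
force: [-0.8, -0.5, 3.3]
opening: 0.005
time_s: 5.32
position: [0.6133, 0.1583, 0.0506]
tcp_rot: [[-0.091, -0.996, 0.0], [-0.996, 0.091, 0.0], [-0.0, -0.0, -1.0]]
force: [-0.4, 0.0, 2.2]
opening: 0.003
time_s: 5.45
position: [0.6133, 0.1583, 0.0495]
tcp_rot: [[-0.091, -0.996, 0.0], [-0.996, 0.091, -0.0], [0.0, -0.0, -1.0]]
force: [0.1, -0.3, 2.8]
opening: 0.002
```

```bash
python3 -m jog '0 0 0.001 0 0 0 0; 0 0 0.001 0 0 0 0; 0 0 0.001 0 0 0 0; 0 0 0.001 0 0 0 0; 0 0 0.001 0 0 0 0';  python3 - <<'E'
from h import *
print(read_state()['force'])
for c in ("scene",):
    im,d=capture(c);cv2.imwrite(f"pics/{c}2.png",cv2.cvtColor(im,cv2.COLOR_RGB2BGR))
    u=proj(c,np.array([.60,.19,.05])).astype(int)
    cv2.imwrite(f"pics/{c}2c.png",cv2.resize(cv2.cvtColor(im,cv2.COLOR_RGB2BGR)[max(0,u[1]-70):u[1]+70,u[0]-80:u[0]+80],None,fx=4,fy=4))
E
```

```text
time_s: 6.08
position: [0.6133, 0.1583, 0.0486]
tcp_rot: [[-0.091, -0.996, 0.0], [-0.996, 0.091, -0.0], [0.0, -0.0, -1.0]]
force: [-1.2, 0.0, 4.5]
opening: 0.005
[-1.19239081  0.01346448  4.54339593]
```

View pics/scene2c.png

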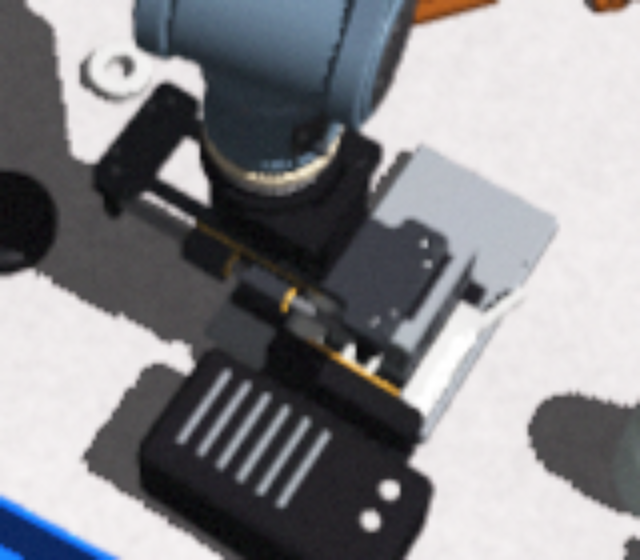

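The pack has come out. In the crop a gap with catch parts now shows between the orange strip (355,360) and the pack front, so the plunger has pushed it clear. I rise and go over the pack.

```bash
python3 -m jog '0 0 -0.05 0 0 0 0; 0 0 -0.072 0 0 0 0.3; -0.04 0.018 -0.072 0 0 0 1; -0.074 0.034 -0.072 0 0 0 1; -0.074 0.034 -0.072 0 0 0 1; -0.074 0.034 -0.072 0 0 0 1'; python3 -m jog '0 0 0 0 0 0 1';  python3 - <<'E'
from h import *
print(read_state()['force'])
for c in ("scene","top"):
    im,d=capture(c);cv2.imwrite(f"pics/{c}3.png",cv2.cvtColor(im,cv2.COLOR_RGB2BGR))
    u=proj(c,np.array([.59,.22,.06])).astype(int)
    cv2.imwrite(f"pics/{c}3c.png",cv2.resize(cv2.cvtColor(im,cv2.COLOR_RGB2BGR)[max(0,u[1]-70):u[1]+70,u[0]-80:u[0]+80],None,fx=4,fy=4))
E
```

```text
time_s: 6.88
position: [0.5861, 0.2349, 0.1201]
tcp_rot: [[-0.09, -0.996, -0.0], [-0.996, 0.09, -0.0], [0.0, 0.0, -1.0]]
force: [-0.1, 0.2, 0.3]
opening: 0.49
time_s: 7.0
position: [0.5865, 0.2341, 0.1203]
tcp_rot: [[-0.092, -0.996, -0.0], [-0.996, 0.092, -0.0], [0.0, 0.0, -1.0]]
force: [1.1, -0.5, 0.5]
opening: 0.601
[ 1.06351822 -0.53736912  0.47502966]
```

View pics/scene3c.png

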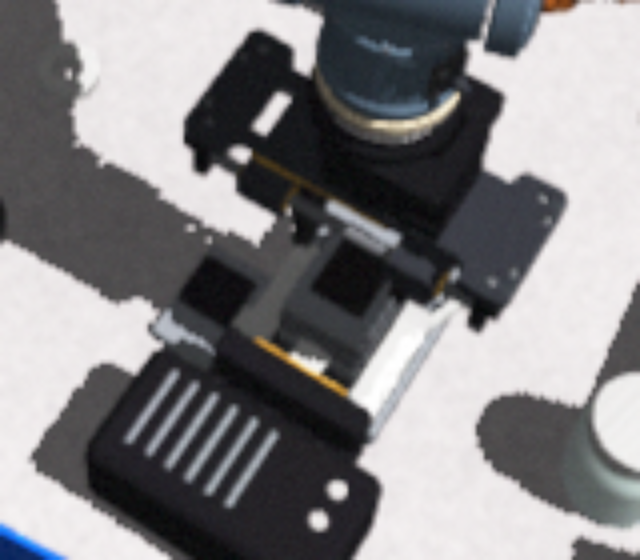

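View pics/top3c.png

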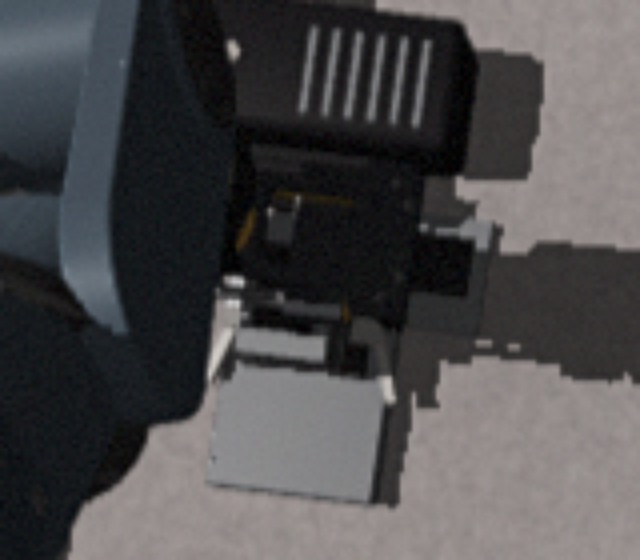

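The pack is free and out by about 12 mm (scene crop 350,280), and the jaws are centred on it. I descend and close.

```bash
python3 -m jog '0 0 0 0 0 0 1; 0 0 0.015 0 0 0 1; 0 0 0.035 0 0 0 1; 0 0 0.05 0 0 0 1;0 0 0.056 0 0 0 1;0 0 0.056 0 0 0 1'; python3 -m jog '0 0 0 0 0 0 0.75; 0 0 0 0 0 0 0.68;0 0 0 0 0 0 0.64'
```

```text
time_s: 7.85
position: [0.5858, 0.235, 0.0639]
tcp_rot: [[-0.091, -0.996, -0.001], [-0.996, 0.091, -0.0], [0.0, 0.001, -1.0]]
force: [-0.0, 1.3, -0.5]
opening: 0.996
time_s: 8.22
position: [0.5863, 0.2352, 0.0651]
tcp_rot: [[-0.091, -0.996, 0.001], [-0.996, 0.091, 0.0], [-0.0, -0.001, -1.0]]
force: [0.1, 0.2, -0.3]
opening: 0.741
```

```bash
python3 -m jog '0 0 0 0 0 0 0.62; 0 0 0 0 0 0 0.6;0 0 0 0 0 0 0.59'; python3 -m jog '0 0 0 0 0 0 0.57; 0 0 0 0 0 0 0.55; 0 0 0 0 0 0 0.5'; python3 -m jog '0 0 0 0 0 0 0.4; 0 0 0 0 0 0 0.4'
```

```text
time_s: 8.6
position: [0.586, 0.2351, 0.0645]
tcp_rot: [[-0.091, -0.996, -0.0], [-0.996, 0.091, 0.0], [-0.0, 0.0, -1.0]]
force: [-0.2, -1.0, -0.3]
opening: 0.599
time_s: 8.98
position: [0.5861, 0.2349, 0.0646]
tcp_rot: [[-0.091, -0.996, -0.0], [-0.996, 0.091, -0.0], [0.0, 0.0, -1.0]]
force: [-0.8, -0.8, -0.9]
opening: 0.572
time_s: 9.22
position: [0.586, 0.235, 0.0645]
tcp_rot: [[-0.091, -0.996, -0.0], [-0.996, 0.091, -0.0], [0.0, 0.0, -1.0]]
force: [-0.0, -1.0, 1.0]
opening: 0.573
```

Gripped with no side load. I slide back along the rail.

```bash
python3 -m jog '0 0.006 0 0 0 0 0.3; 0 0.014 0 0 0 0 0.3; 0 0.022 0 0 0 0 0.3;0 0.03 0 0 0 0 0.3'; python3 -m jog '0 0.01 0 0 0 0 0.3; 0 0.02 0 0 0 0 0.3; 0 0.03 0 0 0 0 0.3;0 0.04 0 0 0 0 0.3;0 0.045 0 0 0 0 0.3;0 0.045 0 0 0 0 0.3'
```

```text
time_s: 9.72
position: [0.5549, 0.238, 0.0644]
tcp_rot: [[-0.091, -0.996, -0.001], [-0.996, 0.091, 0.0], [0.0, 0.001, -1.0]]
force: [0.6, 0.9, -1.3]
opening: 0.569
time_s: 10.48
position: [0.5105, 0.2419, 0.0644]
tcp_rot: [[-0.09, -0.996, -0.001], [-0.996, 0.09, -0.0], [0.0, 0.001, -1.0]]
force: [-0.6, -0.2, -2.8]
opening: 0.576
```

```bash
python3 -m jog '0 0.0 -0.003 0 0 0 0.3; 0 0.0 -0.008 0 0 0 0.3'
python3 - <<'E'
from h import *
print(read_state()['force'])
for c in ("scene",):
    im,d=capture(c);cv2.imwrite(f"pics/{c}4.png",cv2.cvtColor(im,cv2.COLOR_RGB2BGR))
    u=proj(c,np.array([.54,.22,.06])).astype(int)
    cv2.imwrite(f"pics/{c}4c.png",cv2.resize(cv2.cvtColor(im,cv2.COLOR_RGB2BGR)[max(0,u[1]-70):u[1]+70,u[0]-80:u[0]+80],None,fx=4,fy=4))
E
```

```text
time_s: 10.72
position: [0.5116, 0.2418, 0.0726]
tcp_rot: [[-0.091, -0.996, -0.0], [-0.996, 0.091, -0.0], [0.0, 0.0, -1.0]]
force: [0.0, -0.3, -4.3]
opening: 0.572
[ 0.01103788 -0.31985141 -4.28954999]
```

View pics/scene4c.png

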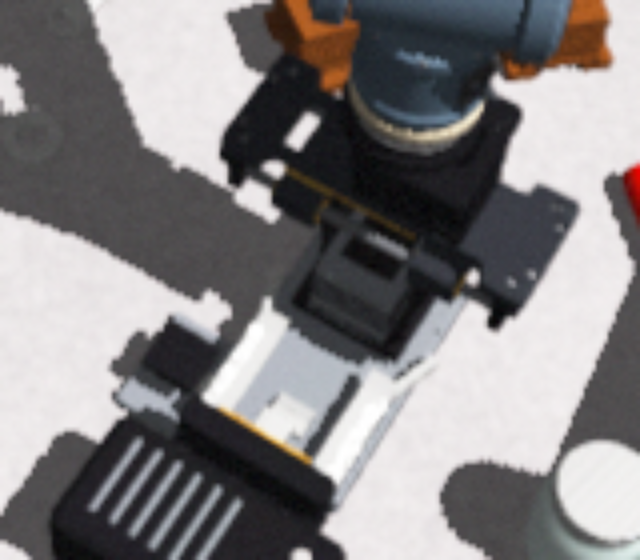

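The pack is lifted clear, at scene crop (360,290), with about 4.3 N of weight. I raise it and carry it over to the lamp's mouth.

```bash
python3 -m jog '0 0 -0.03 0 0 0 0.3; 0 0 -0.065 0 0 0 0.3; 0.05 -0.006 -0.065 0 0 -3 0.3; 0.1 -0.012 -0.065 0 0 -6 0.3; 0.15 -0.018 -0.065 0 0 -9 0.3; 0.2 -0.024 -0.065 0 0 -12 0.3; 0.25 -0.03 -0.065 0 0 -15 0.3; 0.3 -0.036 -0.065 0 0 -17.2 0.3'
```

```text
time_s: 11.78
position: [0.5202, -0.062, 0.1379]
tcp_rot: [[0.209, -0.978, 0.001], [-0.978, -0.209, -0.0], [0.0, -0.001, -1.0]]
force: [1.2, -0.3, -3.8]
opening: 0.573
```

```bash
python3 -m jog '0.045 0.008 0 0 0 0 0.3; 0.09 0.016 0 0 0 0 0.3; 0.12 0.021 0 0 0 0 0.3; 0.126 0.022 0 0 0 0 0.3; 0.126 0.022 0 0 0 0 0.3;0.126 0.022 0 0 0 0 0.3';  python3 - <<'E'
from h import *
s=read_state();print(s['position'],s['tcp_rot'])
for c in ("scene","top"):
    im,d=capture(c);cv2.imwrite(f"pics/{c}5.png",cv2.cvtColor(im,cv2.COLOR_RGB2BGR));np.save(f"{c}5.npy",d)
    u=proj(c,np.array([.54,-.19,.08])).astype(int)
    cv2.imwrite(f"pics/{c}5c.png",cv2.resize(cv2.cvtColor(im,cv2.COLOR_RGB2BGR)[max(0,u[1]-70):u[1]+70,u[0]-80:u[0]+80],None,fx=4,fy=4))
E
```

```text
time_s: 12.52
position: [0.5242, -0.1865, 0.1374]
tcp_rot: [[0.209, -0.978, -0.001], [-0.978, -0.209, 0.001], [-0.001, 0.001, -1.0]]
force: [-1.2, 0.3, -3.3]
opening: 0.574
[ 0.52417804 -0.1865413   0.13743362] [[ 2.08897056e-01 -9.77937044e-01 -1.07583320e-03]
 [-9.77936869e-01 -2.08898143e-01  1.02238651e-03]
 [-1.22456920e-03  8.38523417e-04 -9.99998899e-01]]
```

View pics/scene5c.png

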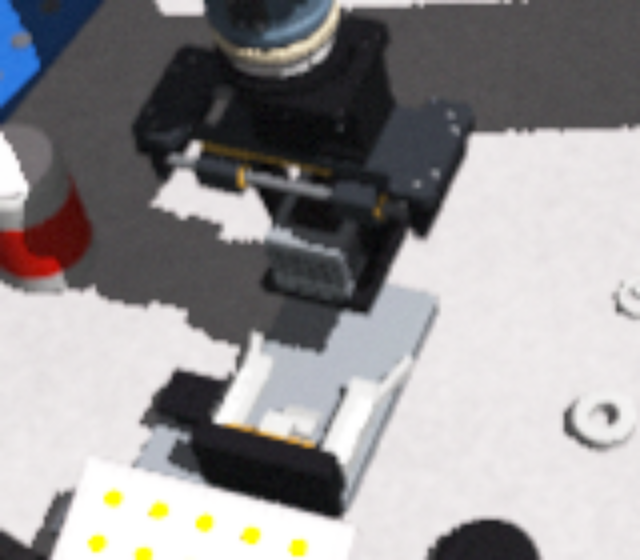

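View pics/top5c.png

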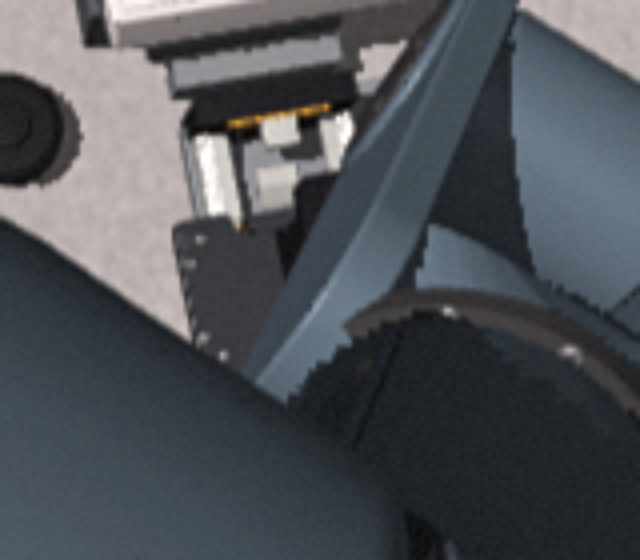

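The pack is held square above the rail mouth (scene crop 310,270). It is about 3 mm left of the rail's midline, so I correct that and lower it.

```bash
python3 -m jog '0.0033 0 0.02 0 0 0 0.3; 0.0033 0 0.045 0 0 0 0.3; 0.0033 0 0.06 0 0 0 0.3; 0.0033 0 0.066 0 0 0 0.3; 0.0033 0 0.068 0 0 0 0.3; 0.0033 0 0.068 0 0 0 0.3'; python3 -m jog '0 0 0.001 0 0 0 0.3; 0 0 0.002 0 0 0 0.3'
```

```text
time_s: 13.38
position: [0.5258, -0.1914, 0.07]
tcp_rot: [[0.208, -0.978, 0.001], [-0.978, -0.208, -0.001], [0.001, -0.001, -1.0]]
force: [0.4, 0.2, -3.6]
opening: 0.574
time_s: 13.62
position: [0.5256, -0.1914, 0.068]
tcp_rot: [[0.208, -0.978, 0.001], [-0.978, -0.208, -0.001], [0.001, -0.001, -1.0]]
force: [0.1, -0.2, -4.3]
opening: 0.573
```

```bash
python3 -m jog '-0.0018 0 0.001 0 0 0 0.3; -0.0018 0 0.002 0 0 0 0.3;-0.0018 0 0.002 0 0 0 0.3'; python3 -m jog '0 0 0.001 0 0 0 0.3;0 0 0.001 0 0 0 0.3';  python3 -m jog '0 0 0.0007 0 0 0 0.3;0 0 0.0007 0 0 0 0.3'
```

```text
time_s: 14.0
position: [0.5249, -0.1893, 0.0654]
tcp_rot: [[0.208, -0.978, -0.0], [-0.978, -0.208, 0.0], [-0.0, 0.0, -1.0]]
force: [0.2, -0.3, -4.1]
opening: 0.572
time_s: 14.25
position: [0.525, -0.1895, 0.0645]
tcp_rot: [[0.208, -0.978, 0.0], [-0.978, -0.208, -0.0], [0.0, -0.0, -1.0]]
force: [-0.9, 0.7, -4.0]
opening: 0.57
time_s: 14.5
position: [0.5251, -0.1895, 0.0643]
tcp_rot: [[0.208, -0.978, 0.0], [-0.978, -0.208, -0.0], [0.0, -0.0, -1.0]]
force: [0.3, 0.2, 1.0]
opening: 0.568
```

```bash
python3 -m jog '0 -0.004 -0.0002 0 0 0 0.3; 0 -0.009 -0.0002 0 0 0 0.3; 0 -0.014 -0.0002 0 0 0 0.3; 0 -0.018 -0.0002 0 0 0 0.3;0 -0.02 -0.0002 0 0 0 0.3'; python3 -m jog '0 -0.002 0 0 0 0 0.3; 0 -0.004 0 0 0 0 0.3'; python3 -m jog '0 -0.002 0 0 0 0 0.3; 0 -0.004 0 0 0 0 0.3'
```

```text
time_s: 15.12
position: [0.5449, -0.1853, 0.0642]
tcp_rot: [[0.208, -0.978, 0.0], [-0.978, -0.208, -0.0], [0.0, -0.0, -1.0]]
force: [-2.1, -0.4, 3.0]
opening: 0.574
time_s: 15.38
position: [0.5484, -0.1844, 0.0642]
tcp_rot: [[0.208, -0.978, -0.0], [-0.978, -0.208, -0.0], [-0.0, 0.0, -1.0]]
force: [-2.3, 0.1, 4.0]
opening: 0.571
time_s: 15.62
position: [0.5527, -0.1842, 0.0641]
tcp_rot: [[0.208, -0.978, 0.001], [-0.978, -0.208, -0.001], [0.001, -0.0, -1.0]]
force: [-2.3, -2.4, 2.8]
opening: 0.571
```

```bash
python3 -m jog '0 -0.002 -0.0004 0 0 0 0.3; 0 -0.004 -0.0004 0 0 0 0.3'; python3 -m jog '0 -0.002 0 0 0 0 0.3; 0 -0.004 0 0 0 0 0.3'
```

```text
time_s: 15.88
position: [0.5569, -0.1833, 0.0642]
tcp_rot: [[0.208, -0.978, 0.001], [-0.978, -0.208, -0.001], [0.001, -0.001, -1.0]]
force: [-1.4, -3.7, -1.0]
opening: 0.574
time_s: 16.12
position: [0.5607, -0.1825, 0.0643]
tcp_rot: [[0.208, -0.978, 0.001], [-0.978, -0.208, -0.001], [0.001, -0.001, -1.0]]
force: [-0.9, -5.0, -2.9]
opening: 0.575
```

A side force of −5 N is building, so the left wall is touching. I shift right to relieve it.

```bash
python3 -m jog '0.001 0 0 0 0 0 0.3; 0.001 0 0 0 0 0 0.3'; python3 -c "
from rig import *
print(read_state()['moment'],read_state()['force'])"; python3 -m jog '0.0005 -0.001 0 0 0 0 0.3; 0.0005 -0.002 0 0 0 0 0.3'; python3 -c "
from rig import *
print(read_state()['moment'])"
```

```text
time_s: 16.38
position: [0.5608, -0.1826, 0.0644]
tcp_rot: [[0.207, -0.978, 0.001], [-0.978, -0.207, 0.001], [-0.0, -0.001, -1.0]]
force: [0.5, -1.8, -2.6]
opening: 0.574
[-0.35283479 -0.14668427 -0.11255718] [ 0.49060105 -1.82284506 -2.61978865]
time_s: 16.62
position: [0.5617, -0.1825, 0.0642]
tcp_rot: [[0.208, -0.978, -0.002], [-0.978, -0.208, 0.001], [-0.001, 0.002, -1.0]]
force: [-1.2, -1.3, -1.6]
opening: 0.572
[-0.2418536   0.22213225 -0.04096999]
```

```bash
for i in 1 2; do :; done; python3 -m jog '0 -0.002 0 0 0 0 0.3; 0 -0.004 0 0 0 0 0.3'; python3 -m jog '0 -0.0015 0 0 0 0 0.3; 0 -0.003 0 0 0 0 0.3';  python3 -c "
from rig import *
print(read_state()['moment'])"
```

```text
time_s: 16.88
position: [0.5657, -0.1817, 0.0643]
tcp_rot: [[0.208, -0.978, -0.002], [-0.978, -0.208, 0.001], [-0.001, 0.002, -1.0]]
force: [-1.6, -0.4, -1.5]
opening: 0.569
time_s: 17.12
position: [0.5689, -0.1812, 0.0643]
tcp_rot: [[0.208, -0.978, -0.001], [-0.978, -0.208, 0.001], [-0.001, 0.001, -1.0]]
force: [-1.0, -0.0, 0.1]
opening: 0.565
[ 0.00430078  0.13070922 -0.05970268]
```

```bash
python3 -m jog '0 -0.0015 0 0 0 0 0.3; 0 -0.003 0 0 0 0 0.3'; python3 -m jog '0 -0.0015 0 0 0 0 0.3; 0 -0.003 0 0 0 0 0.3'; python3 -m jog '0 -0.0015 0 0 0 0 0.3; 0 -0.003 0 0 0 0 0.3'
```

```text
time_s: 17.38
position: [0.573, -0.181, 0.0646]
tcp_rot: [[0.208, -0.978, 0.002], [-0.978, -0.208, -0.0], [0.001, -0.001, -1.0]]
force: [-0.7, -0.4, -0.7]
opening: 0.571
time_s: 17.62
position: [0.5755, -0.1803, 0.0645]
tcp_rot: [[0.208, -0.978, 0.0], [-0.978, -0.208, -0.0], [0.0, -0.0, -1.0]]
force: [-0.3, 0.0, -1.9]
opening: 0.573
time_s: 17.88
position: [0.5782, -0.1797, 0.0645]
tcp_rot: [[0.208, -0.978, 0.0], [-0.978, -0.208, 0.0], [-0.0, -0.0, -1.0]]
force: [-1.7, -0.3, -2.2]
opening: 0.572
```

```bash
python3 -m jog '0 -0.0015 0 0 0 0 0.3; 0 -0.003 0 0 0 0 0.3'; python3 -m jog '0 -0.0015 0 0 0 0 0.3; 0 -0.003 0 0 0 0 0.3'; python3 -m jog '0 -0.001 0 0 0 0 0.3; 0 -0.002 0 0 0 0 0.3'
```

```text
time_s: 18.12
position: [0.5811, -0.179, 0.0644]
tcp_rot: [[0.208, -0.978, -0.0], [-0.978, -0.208, 0.0], [-0.0, 0.0, -1.0]]
force: [-0.8, 0.9, -1.8]
opening: 0.575
time_s: 18.38
position: [0.584, -0.1784, 0.0644]
tcp_rot: [[0.208, -0.978, -0.0], [-0.978, -0.208, 0.0], [-0.0, 0.0, -1.0]]
force: [-0.7, -0.1, -2.3]
opening: 0.575
time_s: 18.62
position: [0.5857, -0.178, 0.0644]
tcp_rot: [[0.208, -0.978, -0.001], [-0.978, -0.208, -0.0], [-0.0, 0.001, -1.0]]
force: [-2.5, -1.4, -0.4]
opening: 0.574
```

```bash
python3 -m jog '0 -0.001 0 0 0 0 0.3; 0 -0.002 0 0 0 0 0.3'; python3 -m jog '0 -0.001 0 0 0 0 0.3; 0 -0.002 0 0 0 0 0.3'; python3 -m jog '0 -0.001 0 0 0 0 0.3; 0 -0.002 0 0 0 0 0.3'
```

```text
time_s: 18.88
position: [0.587, -0.1776, 0.0643]
tcp_rot: [[0.208, -0.978, -0.002], [-0.978, -0.208, 0.0], [-0.001, 0.002, -1.0]]
force: [-3.3, -1.6, -0.1]
opening: 0.57
time_s: 19.12
position: [0.5893, -0.1772, 0.0643]
tcp_rot: [[0.208, -0.978, -0.001], [-0.978, -0.208, 0.0], [-0.001, 0.001, -1.0]]
force: [-4.5, -2.1, -0.9]
opening: 0.57
time_s: 19.38
position: [0.5914, -0.1767, 0.0643]
tcp_rot: [[0.208, -0.978, -0.001], [-0.978, -0.208, 0.0], [-0.0, 0.001, -1.0]]
force: [-5.1, -2.5, -0.5]
opening: 0.572
```

```bash
python3 -m jog '0 -0.0008 0 0 0 0 0.3; 0 -0.0015 0 0 0 0 0.3'; python3 -m jog '0 -0.0008 0 0 0 0 0.3; 0 -0.0015 0 0 0 0 0.3'; python3 -m jog '0 -0.0008 0 0 0 0 0.3; 0 -0.0015 0 0 0 0 0.3'
```

```text
time_s: 19.62
position: [0.5929, -0.1764, 0.0643]
tcp_rot: [[0.208, -0.978, -0.001], [-0.978, -0.208, 0.0], [-0.0, 0.001, -1.0]]
force: [-5.0, -2.4, 0.4]
opening: 0.572
time_s: 19.88
position: [0.5942, -0.1761, 0.0643]
tcp_rot: [[0.208, -0.978, -0.001], [-0.978, -0.208, 0.0], [-0.0, 0.001, -1.0]]
force: [-6.1, -2.0, -1.3]
opening: 0.576
time_s: 20.12
position: [0.5956, -0.1758, 0.0643]
tcp_rot: [[0.208, -0.978, -0.002], [-0.978, -0.208, 0.0], [-0.0, 0.001, -1.0]]
force: [-6.6, -1.9, -0.4]
opening: 0.573
```

Run:
```python
from h import *
for c in ("scene",):
    im,d=capture(c)
    u=proj(c,np.array([.62,-.18,.05])).astype(int)
    cv2.imwrite(f"pics/{c}6c.png",cv2.resize(cv2.cvtColor(im,cv2.COLOR_RGB2BGR)[max(0,u[1]-50):u[1]+50,u[0]-60:u[0]+60],None,fx=6,fy=6,interpolation=cv2.INTER_CUBIC))
```

```text
(no output)
```

View pics/scene6c.png

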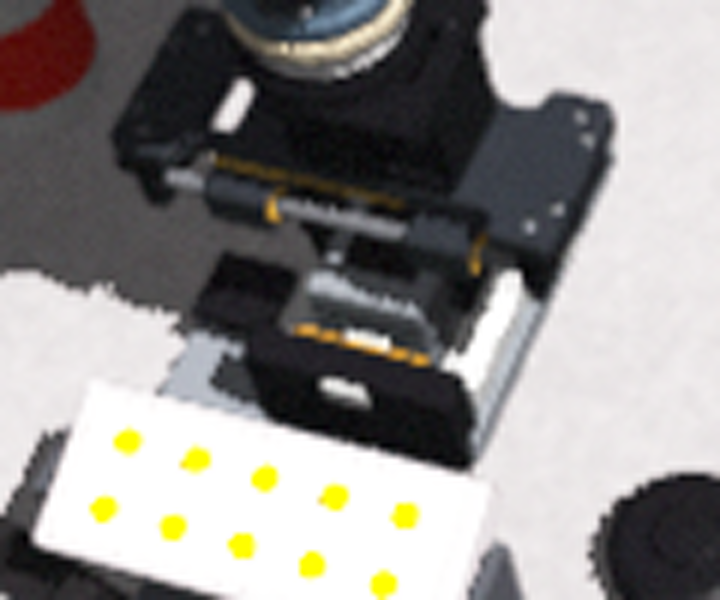

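The pack nose, at crop (375,310), is still a few millimetres short of the orange-edged end block at (365,345). I continue slowly.

```bash
python3 -m jog '0 -0.0005 0 0 0 0 0.3; 0 -0.001 0 0 0 0 0.3'; python3 -m jog '0 -0.0005 0 0 0 0 0.3; 0 -0.001 0 0 0 0 0.3'; python3 -m jog '0 -0.0005 0 0 0 0 0.3; 0 -0.001 0 0 0 0 0.3'
```

```text
time_s: 20.42
position: [0.5965, -0.1756, 0.0643]
tcp_rot: [[0.208, -0.978, -0.002], [-0.978, -0.208, 0.0], [-0.001, 0.002, -1.0]]
force: [-6.0, -3.3, -0.4]
opening: 0.579
time_s: 20.68
position: [0.5974, -0.1754, 0.0642]
tcp_rot: [[0.208, -0.978, -0.002], [-0.978, -0.208, 0.0], [-0.001, 0.002, -1.0]]
force: [-5.7, -2.4, -0.6]
opening: 0.568
time_s: 20.92
position: [0.5982, -0.1751, 0.0642]
tcp_rot: [[0.208, -0.978, -0.002], [-0.978, -0.208, 0.0], [-0.001, 0.002, -1.0]]
force: [-6.1, -2.1, -0.4]
opening: 0.57
```

```bash
python3 -m jog '0 -0.0005 0 0 0 0 0.3; 0 -0.001 0 0 0 0 0.3'; python3 -m jog '0 -0.0005 0 0 0 0 0.3; 0 -0.001 0 0 0 0 0.3'; python3 -m jog '0 -0.0005 0 0 0 0 0.3; 0 -0.001 0 0 0 0 0.3'
```

```text
time_s: 21.18
position: [0.5987, -0.175, 0.0641]
tcp_rot: [[0.208, -0.978, -0.003], [-0.978, -0.208, 0.0], [-0.001, 0.003, -1.0]]
force: [-6.8, -3.1, 0.8]
opening: 0.569
time_s: 21.42
position: [0.599, -0.1748, 0.064]
tcp_rot: [[0.208, -0.978, -0.005], [-0.978, -0.208, 0.001], [-0.002, 0.005, -1.0]]
force: [-7.9, -4.7, 0.0]
opening: 0.572
time_s: 21.68
position: [0.5992, -0.1746, 0.0639]
tcp_rot: [[0.208, -0.978, -0.007], [-0.978, -0.208, 0.001], [-0.002, 0.006, -1.0]]
force: [-10.1, -4.3, 1.3]
opening: 0.573
```

The force rose about 7 N/mm over the last half millimetre, which is the bumper. Earlier it had dipped near TCP x≈0.597, probably the click. The plunger force began 12 mm before that point, which fits. I stop pushing, ease off and tug lightly to test the catch.

```bash
python3 -m jog '0 0.001 0 0 0 0 0.3; 0 0.002 0 0 0 0 0.3'; python3 -m jog '0 0.001 0 0 0 0 0.3; 0 0.002 0 0 0 0 0.3'; python3 -m jog '0 0.0005 0 0 0 0 0.3; 0 0.001 0 0 0 0 0.3'
```

```text
time_s: 21.92
position: [0.5987, -0.1748, 0.064]
tcp_rot: [[0.208, -0.978, -0.003], [-0.978, -0.208, 0.001], [-0.001, 0.003, -1.0]]
force: [-4.1, -2.0, -0.9]
opening: 0.574
time_s: 22.18
position: [0.5977, -0.175, 0.0641]
tcp_rot: [[0.208, -0.978, -0.001], [-0.978, -0.208, 0.001], [-0.001, 0.001, -1.0]]
force: [-4.7, -0.5, -3.7]
opening: 0.57
time_s: 22.42
position: [0.597, -0.1752, 0.0642]
tcp_rot: [[0.208, -0.978, -0.001], [-0.978, -0.208, 0.001], [-0.001, 0.0, -1.0]]
force: [-3.8, 0.1, -3.0]
opening: 0.575
```

```bash
python3 -m jog '0 0.0005 0 0 0 0 0.3; 0 0.001 0 0 0 0 0.3'; python3 -m jog '0 0.0005 0 0 0 0 0.3; 0 0.001 0 0 0 0 0.3'
```

```text
time_s: 22.68
position: [0.5968, -0.1754, 0.0644]
tcp_rot: [[0.207, -0.978, 0.001], [-0.978, -0.207, 0.001], [-0.0, -0.001, -1.0]]
force: [-1.5, 0.6, -3.8]
opening: 0.569
time_s: 22.92
position: [0.5966, -0.1758, 0.0646]
tcp_rot: [[0.207, -0.978, 0.003], [-0.978, -0.207, -0.0], [0.001, -0.003, -1.0]]
force: [0.6, 4.0, -6.9]
opening: 0.574
```

The pack stopped at x≈0.5966 and the load moved off the gripper, so the catch holds. I open the jaws, rise, and look.

```bash
python3 -m jog '0 -0.0008 0 0 0 0 0.3; 0 -0.0008 0 0 0 0 0.65; 0 -0.0008 0 0 0 0 0.75; 0 -0.0008 0 0 0 0 0.85;0 -0.0008 0 0 0 0 0.9;0 -0.0008 0 0 0 0 0.9'; python3 -m jog '0 0 -0.01 0 0 0 0.9; 0 0 -0.03 0 0 0 0.9; 0 0 -0.06 0 0 0 0.9; 0 0 -0.12 0 0 0 0.9; 0.0 0.06 -0.17 0 0 0 0.9; 0.0 0.12 -0.17 0 0 0 0.9;  0.0 0.15 -0.17 0 0 0 0.9; 0.0 0.15 -0.17 0 0 0 0.9'
python3 - <<'E'
from h import *
for c in ("scene","top"):
    im,d=capture(c);np.save(f"{c}7.npy",d);cv2.imwrite(f"pics/{c}7.png",cv2.cvtColor(im,cv2.COLOR_RGB2BGR))
    u=proj(c,np.array([.62,-.18,.05])).astype(int)
    cv2.imwrite(f"pics/{c}7c.png",cv2.resize(cv2.cvtColor(im,cv2.COLOR_RGB2BGR)[max(0,u[1]-50):u[1]+50,u[0]-60:u[0]+60],None,fx=6,fy=6,interpolation=cv2.INTER_CUBIC))
    P=world(c,d);X,Y,Z=P[...,0],P[...,1],P[...,2]
    m=(X>.52)&(X<.66)&(Y>-.24)&(Y<-.12)&(Z>.07)&(Z<.085)
    r=cv2.minAreaRect(P[m][:,:2].astype(np.float32)*1000);print(c,m.sum(),r,np.median(Z[m]))
E
```

```text
time_s: 23.68
position: [0.5961, -0.176, 0.0646]
tcp_rot: [[0.208, -0.978, 0.0], [-0.978, -0.208, -0.0], [0.0, -0.0, -1.0]]
force: [-0.5, -0.1, 0.2]
opening: 0.889
time_s: 24.68
position: [0.4468, -0.2069, 0.2354]
tcp_rot: [[0.205, -0.979, -0.001], [-0.979, -0.205, 0.0], [-0.0, 0.001, -1.0]]
force: [0.6, -0.2, -0.2]
opening: 0.899
scene 550 ((597.2186889648438, -173.8706817626953), (84.10677337646484, 51.636226654052734), 11.806475639343262) 0.0771321113823685
top 808 ((595.4676513671875, -176.2415771484375), (77.88238525390625, 51.515464782714844), 11.754476547241211) 0.07909976706378642
```

View pics/scene7c.png

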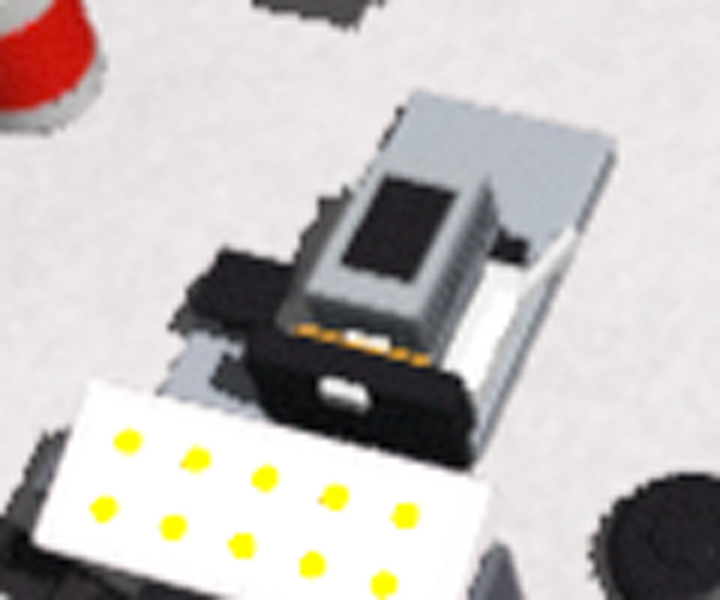

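View pics/scene7.png

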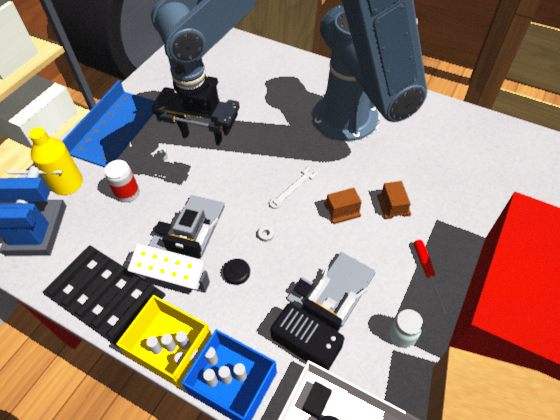

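The pack sits in the lamp (crop 390,240), its nose at the end block, about where I let go. Last check: whether it stays, whether the pad is back up, and whether the bystanders are undisturbed.

```bash
python3 -m jog '0 0 0 0 0 0 0.9;0 0 0 0 0 0 0.9;0 0 0 0 0 0 0.9;0 0 0 0 0 0 0.9;0 0 0 0 0 0 0.9;0 0 0 0 0 0 0.9'
python3 - <<'E'
from h import *
for c in ("scene","top"):
    im,d=capture(c);d0=np.load(f"{c}0.npy");P=world(c,d);P0=world(c,d0);X,Y,Z=P[...,0],P[...,1],P[...,2]
    m=(X>.52)&(X<.66)&(Y>-.24)&(Y<-.12)&(Z>.07)&(Z<.085)
    r=cv2.minAreaRect(P[m][:,:2].astype(np.float32)*1000);print(c,m.sum(),np.round(r[0],1),round(r[2],1))
    for n,(px,py) in dict(lpad=(.617,-.238),cpad=(.612,.160)).items():
        for nm,Q in (("before",P0),("now",P)):
            k=np.hypot(Q[...,0]-px,Q[...,1]-py)<.009; print(n,nm,k.sum(),np.round(np.median(Q[k][:,2]),4))
    if c=="scene":
        pass
    for l in ["idler_mid","bearing_mid","jar_mid","can_mid","socket_mid","wrench_grip","driver_grip"]:
        print(l,[(np.round(q['centre'],3).tolist(),round(q['score'],2)) for q in spot_in(l,c)][:1])
    dif=(abs(d-d0)>.006)&(d>0)&(d0>0)&(P0[...,0]>.25)&(P[...,2]<.13)&(P0[...,2]<.13)
    n,lab,st,ce=cv2.connectedComponentsWithStats(dif.astype(np.uint8))
    for i in range(1,n):
        if st[i,4]>15: k=lab==i;print("changed",st[i],np.round(P[k].mean(0),3))
E
```

```text
time_s: 25.52
position: [0.4493, -0.207, 0.2344]
tcp_rot: [[0.208, -0.978, -0.0], [-0.978, -0.208, 0.0], [-0.0, 0.0, -1.0]]
force: [0.1, -0.6, -0.8]
opening: 0.899
scene 550 [ 595.9 -174.1] 12.3
lpad before 30 0.0341
lpad now 27 0.0336
cpad before 40 0.035
cpad now 46 0.0351
idler_mid [([0.641, -0.006, 0.016], 0.65)]
bearing_mid [([0.608, 0.171, 0.038], 0.7)]
jar_mid [([0.629, -0.239, 0.036], 0.72)]
can_mid [([0.576, -0.403, 0.084], 0.9)]
socket_mid [([0.601, -0.168, 0.079], 0.6)]
wrench_grip [([0.332, -0.012, 0.005], 0.61)]
driver_grip [([0.399, 0.398, 0.022], 0.7)]
changed [ 1 82 10  7 16] [ 0.267 -1.372 -0.207]
changed [ 0 88 12 12 43] [ 0.296 -1.353 -0.216]
changed [115  95   7  10  19] [ 0.284 -0.691  0.01 ]
changed [ 96 105  15   9  37] [ 0.353 -0.688  0.026]
changed [  0 108  33  70 987] [ 0.34  -1.468 -0.537]
changed [ 94 131   6  11  19] [ 0.441 -0.644  0.009]
changed [251 148   7  12  23] [ 0.271 -0.178 -0.001]
changed [168 164   8   9  22] [ 0.433 -0.365 -0.002]
changed [105 184   6  11  19] [ 0.582 -0.484 -0.003]
changed [172 203  41  39 824] [ 0.597 -0.168  0.067]
change
[... 4556 characters left out ...]
-0.748]
changed [519   6   5   9  19] [ 1.457 -1.093 -0.749]
changed [531   7  14   9  31] [ 1.448 -1.159 -0.748]
changed [448   9   6   7  17] [ 1.436 -0.774 -0.749]
changed [336  10   4   9  16] [ 1.409 -0.255 -0.747]
changed [372  11  10   9  29] [ 1.414 -0.434 -0.749]
changed [421  11  12  10  36] [ 1.413 -0.661 -0.75 ]
changed [410  12  11   7  17] [ 1.415 -0.609 -0.749]
changed [475  12   8   6  16] [ 1.425 -0.901 -0.749]
changed [473  14  20  10  50] [ 1.396 -0.915 -0.734]
changed [176 118   9   3  19] [0.671 0.232 0.033]
changed [345 124   8   3  16] [ 0.662 -0.164  0.057]
changed [ 159  127   34   43 1078] [0.604 0.24  0.027]
changed [ 338  133   32   43 1046] [ 0.591 -0.172  0.071]
```

```bash
python3 -c "
from rig import *
print(hand_in())"
```

```text
the job is handed in; nothing more can be done
None
```

The battery pack is off the charger and latched on the work lamp's rail. I handed the job in at about 26 s of the 59 s allowed.

- **Releasing it:** I pressed the charger's catch pad down about 7 mm with roughly 4.5 N, short of its hard stop, and the pack sprang out. I then gripped it, slid it off the rail and carried it over to the lamp.
- **Sliding it in:** I eased the pack onto the lamp's rail front first, shifting about 1 mm when a 5 N side force showed the left wall was touching. The plunger force began about 12 mm before home. The push peaked at about 11 N, lightly touching the bumper, below the 12–15 N given as gentle.
- **Click:** I never felt a sharp click, only a small force dip near where home turned out to be, about 14 mm toward the opening from the lamp's origin. The stronger sign is that a light backward tug stopped dead there.
- **Last checks:** After letting go, the pack stayed within about 1 mm over two looks about 0.9 s apart. The lamp's catch pad is back up, and the robot was touching nothing.
- **Other things on the bench:** The depth pictures show changes only at the charger and the lamp, apart from scattered blobs. Those are off the bench or are a few small patches at bench level, which I took to be noise or parts newly in view. In these last pictures the object finder gave some wrong positions for the jar, socket and bearing in the scene view, and missed the idler and can in the top view. I relied on the depth comparison instead.

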